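# Set the test voltage and hold the probe lever on the board

## Robot

A 6-joint arm with a two-finger parallel gripper is mounted at the origin on the work surface. World frame = base frame: x ahead of the robot, y to its left, z up, the work surface at z = 0. Lengths are in m, angles in rad, forces in N, time in s.
With the tool pointing down it reaches from about 0.375 to 0.975 m from the base axis. Payload 3.8 kg.
Tool frame: the origin (TCP) lies midway between the tips of the shut fingers; the grasp point (between the pads) lies 19 mm behind it; x points along the fingers, y is the direction in which the jaws open and shut, and the axes are right-handed (so a half turn about x gives the same grasp; the last joint's range is limited). The gripper opens to 88 mm and grips with 3 to 60 N. Pads are 18 mm wide; open, the fingers measure 123 mm over their backs; the gripper's body (75 mm by 187 mm) begins 45 mm behind the grasp point.
Start: joints at [-1.32, 0.264, 1.604, -0, 1.274, -0.037], TCP at [0.192, -0.647, 0.239] pointing down, gripper open.
Joint ranges: [-2.63, 2.63], [-0.94, 2.18], [0.31, 2.57], [-1.31, 4.45], [0, 2.66], [-2.55, 2.55]. Speed limits (rad/s): [2.57, 2.57, 3.14, 3.14, 3.14, 3.14].

## Interface

Orientations are given as a rotation vector (axis times angle).
In Python, from cell import manip, inverse_kinematics, cams, order gives the robot as it stands. Calls block until the motion is done:
- manip.move_pose(position, orientation): joint-space move of the TCP to a pose.
- manip.move_linear(position, rate=0.15, rot=None): straight line of the TCP; rot=None keeps the orientation; rate is the mean speed in m/s.
- manip.set_joints(angles): joint-space move.
- manip.set_gripper(opening, force=None): finger opening in m; force is the grip in N (None keeps the last); returns when the fingers have stopped.
- manip.dwell(seconds).
- inverse_kinematics(position, orientation): joint angles nearest the present ones, or None.
- manip.state(): the state.
- cams.capture(name): name is "side" or "top"; returns a dict with "image" (384x512x3 uint8, blue, green, red), "z_map" (384x512 float32, m along the optical axis (not along the pixel's ray), 0 where there is no reading), "intrinsics" (3x3 intrinsics, pixels), "k1" (the pictures are not rectified: a ray, as slopes to the right and down, at radius r is drawn at 1 + k1 r^2 times it, then the intrinsics apply), "position" and "orientation" of the camera in the world. Camera axes: x right, y down, z forward; pixel columns grow to the right and rows downward; lengths in m; the calibration is good to about 2 mm. A picture is of the moment at which its call begins.
A pose or a line that the arm cannot do raises manip.IKError and nothing moves.
- order.close_job(): hands the job in, once; it reports no verdict.
The state is a dict: "clock": time; "joint_pos": joint angles; "joint_velocities": joint speeds; "tau": joint torques, N m; "tool_pos": TCP position; "tcp_rot": TCP orientation; "contact_force": force on the tool from outside, world axes, zero at the start; "moment": the same for the moment, N m; "gripper_width": finger opening in m.
Only numpy, scipy, OpenCV 4.12 (cv2) and the standard library are available. Lean on these libraries where they do the work, as an engineer would, in place of code of your own. Each camera call takes 0.05 s, during which the arm holds its last target.

## Task

Turn the knob on the grey supply console so that its white pointer stands at the green mark on its dial, and let go of it. Then push the sprung lever of the board test jig down by its round pad until the orange needle at its end lies in the green band of the scale plate, never letting it reach the red band, and finish while still holding it there (do not let go). Leave the screwdriver, solder reel, tip cleaner and parts tray where they are.

Things in the scene. Friction and masses are not known exactly. Their poses are not given: they have to be found in the camera images.
- console: Dark grey fixed box with a light grey top panel, 140 (x) by 160 (y) by 60 mm high; origin: centre of its underside; yaw varies. At the centre of its top is a black knob: a skirt (52 mm across, its top 74 mm above the table) carrying an upright grip bar 48 mm long, 14 mm wide, its top 106 mm above the table.
- knob (a joint): Angle of the voltage knob, 0 to 4.71 rad, growing clockwise seen from above; it stays where it is left (friction torque 0.04 N m). At 0 the pointer lies 2.356 rad (135 deg) counterclockwise from the console's +x axis. At the start the mark lies 0.7 to 2.9 rad clockwise of the pointer.
- knob_axis (a point): Point on the knob's upright axis at the height to grip the bar, 97 mm above the table (9 mm below the bar's top).
- knob_pointer (a point): Point 40 mm out from the knob's axis in the direction of its white pointer, 62 mm above the table: it turns with the knob. The pointer is the white line along one half of the bar's top; the bar lies along the line from knob_axis to this point. When the pointer is at the mark this point coincides with mark.
- mark (a point): The green mark on the dial, a flat patch 24 mm long (radial) and 9 mm wide fixed on the panel; this point lies on its centre line 40 mm out from the knob's axis, 62 mm above the table. Its place round the dial varies.
- jig: Fixed board test jig, base plate 120 (x) by 240 (y) by 18 mm, origin at the centre of its underside, yaw varies. A steel lever runs along its +y from a dark double post near the -y end (top 82 mm above the table). At the +y end, 40 to 75 mm beyond the pad's centre, stands a white scale plate in the y-z plane, 4 mm thick, top 118 mm above the table, with a green band and below it a red one.
- lever (a joint): How far the lever is pressed down, rad: 0 = released (sloping up 0.20 rad from the pivot), 0.20 = level, middle of the green band; 0.155 to 0.245 = green band; 0.30 and more = red band; stop at 0.36. A spring pushes it up: straight down on the pad it takes about 3 N to start it and about 8 N in mid green (23 N per rad). It springs back when let go.
- lever_pad (a point): Centre of the top of the lever's round pad (black, 36 mm across, yellow disc on top), where to push down with closed fingers. It lies 130 mm along the lever from the pivot and 16 mm above the line of the lever through the pivot; about 107 mm above the table when released, 81 mm at the middle of the green band (26 mm of travel).
- lever_pivot (a point): The lever's hinge axis, 65 mm above the table, midway between the post's cheeks; the hinge axis runs along the jig's x.
- screwdriver: Loose screwdriver, about 170 mm long, lying roughly along x between the two devices; leave it. Origin at the middle of its length, on the underside.
- spool: Loose steel-coloured solder reel standing on end, 50 mm across, 40 mm high; leave it. Origin: centre of underside.
- tip_cleaner: Loose round black cup with brass wool, 64 mm across, 46 mm high; leave it. Origin: centre of underside.
- parts_tray: Loose blue divided parts tray, 80 by 110 by 30 mm; leave it. Origin: centre of underside.
There are look-alikes about, which are no part of the job. Of the things that look like the console, the largest one is meant.

How it is judged:
By the outcome, as a careful person would: the job done as asked, in the order asked, and still so for the second after the job is handed in, while the arm keeps its last pose, push and grip.
It also fails if it takes over 61 s, if anything falls off the work surface, if the arm or the gripper's body presses on something with over 40 N, if the wrist force passes 120 N, or if a joint passes its speed limit or range.

## Working session

There is one attempt and no reset: what is moved stays moved. The work goes in short steps, each a Python script; the robot and the scene stay as the last script left them, time stands still between calls to the robot, and variables do not carry over. Pictures are saved under pics/ and viewed, and the job is handed in when it is done.

```bash
ls; mkdir -p pics; cat > h.py <<'E'
import numpy as np, cv2
from scipy.spatial.transform import Rotation as R
def cap(cams,name):
    d=cams.capture(name); np.savez(''+name+'.npz',**{k:np.array(v) for k,v in d.items()}); return d
def world(d):
    K=np.array(d["intrinsics"],float);k1=float(d["k1"]);z=np.array(d["z_map"])
    v,u=np.mgrid[0:z.shape[0],0:z.shape[1]].astype(float)
    pts=np.stack([u.ravel(),v.ravel()],1)[:,None]
    n=cv2.undistortPoints(pts,K,np.array([k1,0,0,0.]))[:,0]
    P=np.c_[n,np.ones(len(n))]*z.reshape(-1,1)
    o=np.array(d["orientation"],float); Rm=R.from_rotvec(o) if o.shape==(3,) else (R.from_matrix(o) if o.shape==(3,3) else R.from_quat(o))
    W=Rm.apply(P)+np.array(d["position"]); W[z.ravel()==0]=np.nan
    return W.reshape(z.shape+(3,))
E
python3 - <<'E'
from cell import manip,cams
from h import *
print(manip.state()['clock'])
for n in("side","top"):
    d=cap(cams,n); cv2.imwrite(f'pics/{n}0.png',cv2.resize(d["image"],(800,600),interpolation=cv2.INTER_CUBIC)); print(n,d["intrinsics"],d["k1"],d["position"],d["orientation"])
print(manip.state())
E
```

```text
pics
0.0
side [[386.80411377   0.         256.06240902]
 [  0.         386.80411377 194.60084203]
 [  0.           0.           1.        ]] -0.09092205196039474 [ 0.4191056  -0.7272562   0.75725641] [-2.32893168  0.24305769 -0.10869405]
top [[347.96515082   0.         259.99795985]
 [  0.         347.96515082 192.74069479]
 [  0.           0.           1.        ]] -0.0035756271933511546 [ 0.35385472 -0.06096612  0.8704759 ] [-2.25950986  1.91546294 -0.22480655]
{'clock': 0.1, 'joint_pos': array([-1.31990459e+00,  2.64621198e-01,  1.60519768e+00,  1.14307813e-05,
        1.27370897e+00, -3.69092295e-02]), 'joint_velocities': array([ 2.30331469e-03, -1.06269570e-03, -3.44549131e-03, -1.12925442e-03,
        8.72398897e-05,  1.14337151e-04]), 'tau': array([-1.20067314e-03, -5.03621686e+01, -3.58071506e+01,  7.29979179e-02,
        2.32806627e-02, -4.80373126e-05]), 'tool_pos': array([ 0.19143528, -0.64663216,  0.23757213]), 'tcp_rot': array([ 2.06758401,  0.3016346 , -2.06799309]), 'contact_force': array([-0.45887758,  0.44419889, -0.10214415]), 'moment': array([ 0.02393288, -0.00998382,  0.01084333]), 'gripper_width': 0.08818672085487231}
```

View pics/side0.png

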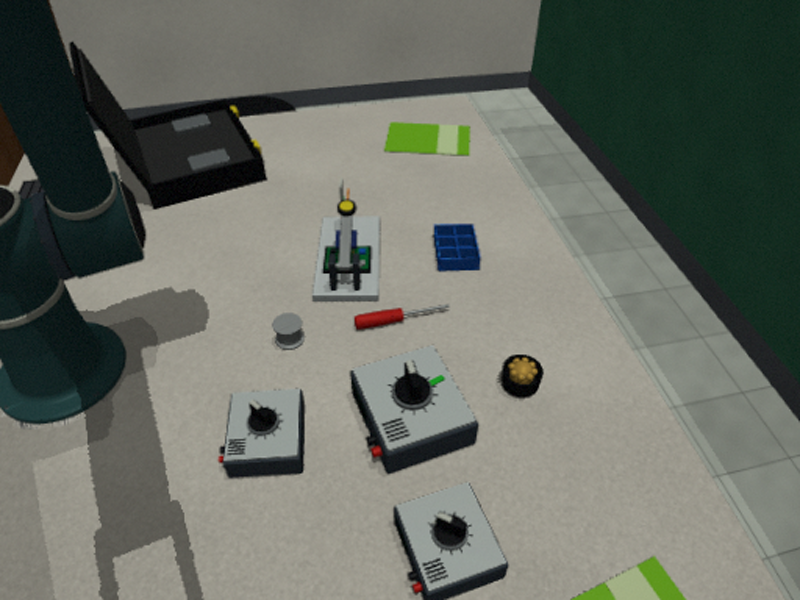

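View pics/top0.png

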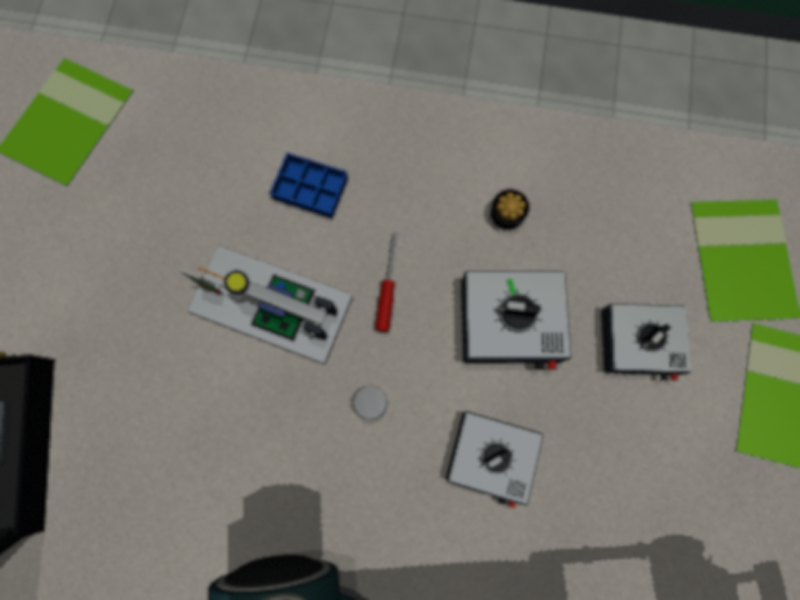

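Side view: three console look-alikes, at (415,400), (263,430) and (450,540). In the top view they are at (515,315), (495,457) and (645,340). The first is the largest and the only one with a green mark. The jig is at side (346,250) and top (270,300), with its yellow pad at top (236,282). I'll measure these and check an enlarged crop.

```bash
python3 - <<'E'
from h import *
out=[]
for n,(u0,u1,v0,v1),(ju0,ju1,jv0,jv1) in (("top",(280,380,160,245),(110,235,145,240)),("side",(215,315,215,305),(185,255,105,200))):
    d=np.load(n+'.npz'); W=world(d); im=d['image']
    hsv=cv2.cvtColor(im,cv2.COLOR_BGR2HSV)
    c=np.hstack([cv2.resize(im[a:b,e:f],(400,400),interpolation=cv2.INTER_CUBIC) for (e,f,a,b) in((u0,u1,v0,v1),(ju0,ju1,jv0,jv1))]); cv2.imwrite(f'pics/{n}_crop.png',c)
    # console tops
    Z=W[...,2]
    m=((Z>.03)&(Z<.085)&(hsv[...,1]<60)&(hsv[...,2]>110)).astype(np.uint8)
    nn,lab,st,ce=cv2.connectedComponentsWithStats(m)
    for i in range(1,nn):
        if st[i,4]<300: continue
        P=W[lab==i]; r=cv2.minAreaRect(P[:,:2].astype(np.float32)*1000); print(n,'top',ce[i].round(),st[i,4],'z',np.median(P[:,2]).round(4),r)
    def rep(name,mask,box):
        mm=np.zeros_like(mask); e,f,a,b=box; mm[a:b,e:f]=mask[a:b,e:f]
        P=W[mm]; 
        if len(P): 
            v,u=np.nonzero(mm); print(n,name,len(P),(u.mean().round(1),v.mean().round(1)),np.nanmedian(P,0).round(4),np.nanmin(P,0).round(4),np.nanmax(P,0).round(4))
    g=(hsv[...,0]>40)&(hsv[...,0]<80)&(hsv[...,1]>120)&(hsv[...,2]>80)
    rep('mark',g,(u0,u1,v0,v1))
    y=(hsv[...,0]>20)&(hsv[...,0]<36)&(hsv[...,1]>130)&(hsv[...,2]>90)
    rep('pad',y,(ju0,ju1,jv0,jv1))
    kn=(Z>.066)&(Z<.08); rep('skirt',kn,(u0,u1,v0,v1))
    kn=(Z>.095)&(Z<.115); rep('bar',kn,(u0,u1,v0,v1))
E
```

```text
top top [330. 200.] 2757 z 0.0602 ((552.949951171875, -204.37033081054688), (134.64990234375, 155.4923553466797), 9.377777099609375)
top top [415. 215.] 1551 z 0.0458 ((551.963134765625, -412.6341247558594), (103.41957092285156, 115.5053482055664), 7.155061721801758)
top top [237. 257.] 320 z 0.0404 ((383.6169738769531, -4.568325042724609), (45.086456298828125, 45.82231903076172), 54.90923309326172)
top top [317. 292.] 1875 z 0.0458 ((334.6990966796875, -201.81539916992188), (117.19583129882812, 100.47965240478516), 83.28923034667969)
top mark 21 (np.float64(327.0), np.float64(183.2)) [ 0.5894 -0.1891  0.0627] [ 0.58   -0.1946  0.0595] [ 0.599  -0.1837  0.0636]
top pad 108 (np.float64(150.6), np.float64(179.9)) [0.518  0.2134 0.1077] [0.5057 0.2015 0.1039] [0.5309 0.2268 0.1106]
top skirt 271 (np.float64(330.3), np.float64(201.0)) [ 0.5404 -0.2002  0.0737] [ 0.5211 -0.2313  0.066 ] [ 0.5777 -0.1722  0.0798]
top bar 147 (np.float64(333.8), np.float64(196.3)) [ 0.5487 -0.2007  0.1057] [ 0.5426 -0.2261  0.0951] [ 0.5585 -0.1776  0.1101]
side top [264. 254.] 2430 z 0.0597 ((552.089477539
[... 178 characters left out ...]
5146484, 101.24266815185547), 83.72916412353516)
side top [288. 342.] 2412 z 0.0452 ((551.4765014648438, -414.86834716796875), (103.69256591796875, 116.74134826660156), 6.6487812995910645)
side mark 36 (np.float64(278.7), np.float64(243.0)) [ 0.5889 -0.1907  0.0614] [ 0.5755 -0.1997  0.0588] [ 0.6003 -0.1826  0.0726]
side pad 49 (np.float64(221.1), np.float64(131.1)) [0.5173 0.2118 0.108 ] [0.5048 0.1972 0.1035] [0.5289 0.2267 0.112 ]
side skirt 279 (np.float64(263.5), np.float64(250.5)) [ 0.5434 -0.2141  0.0732] [ 0.5213 -0.2352  0.066 ] [ 0.5793 -0.1828  0.08  ]
side bar 138 (np.float64(264.1), np.float64(240.2)) [ 0.5497 -0.2096  0.1051] [ 0.5436 -0.2307  0.095 ] [ 0.5579 -0.1813  0.1092]
```

View pics/top_crop.png

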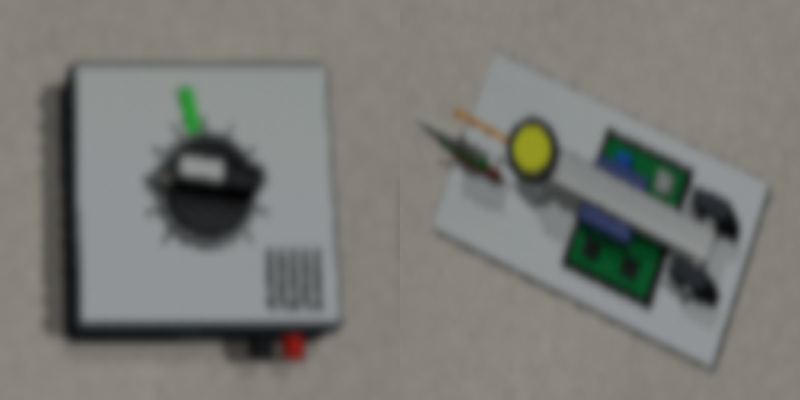

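View pics/side_crop.png

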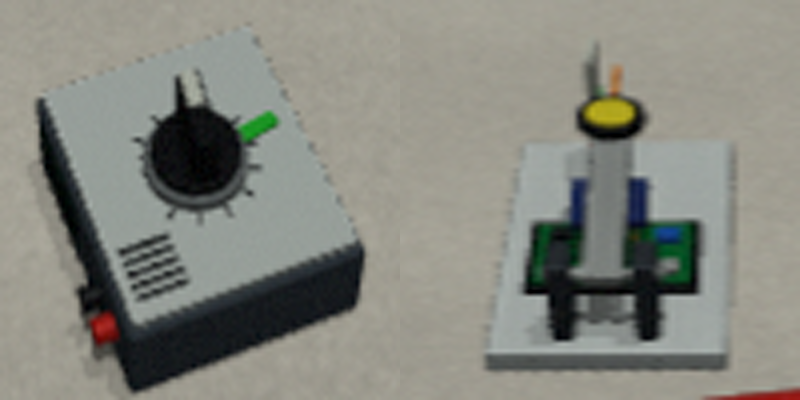

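The crop confirms the largest console: panel 136×154 mm at z 0.060, against about 104×116 mm at z 0.045 for the other two. It has the green mark, and the white half of its bar points roughly along +y. Next I'll get the pointer, mark and jig yaw more precisely.

```bash
cat >> h.py <<'E'
def onplane(d,uv,z):
    K=np.array(d["intrinsics"],float);k1=float(d["k1"])
    n=cv2.undistortPoints(np.array(uv,float).reshape(-1,1,2),K,np.array([k1,0,0,0.]))[:,0]
    r=R.from_rotvec(np.array(d["orientation"])).apply(np.c_[n,np.ones(len(n))]); p=np.array(d["position"])
    return p+r*((z-p[2])/r[:,2])[:,None]
def pca(P):
    c=P.mean(0);U,S,V=np.linalg.svd(P-c,full_matrices=False);return c,np.degrees(np.arctan2(V[0,1],V[0,0])),S/np.sqrt(len(P))
E
cat > an.py <<'E'
from h import *
def knob(n,cx=np.array([.5525,-.2047])):
    d=np.load(''+n+'.npz');W=world(d);im=d['image'];hsv=cv2.cvtColor(im,cv2.COLOR_BGR2HSV)
    near=np.hypot(W[...,0]-cx[0],W[...,1]-cx[1])
    Z=W[...,2]
    m=(near<.05)&(Z<.075)&(hsv[...,0]>40)&(hsv[...,0]<80)&(hsv[...,1]>110)&(hsv[...,2]>60)
    v,u=np.nonzero(m);P=onplane(d,np.c_[u,v],.061)[:,:2];c=P.mean(0);dd=c-cx
    print(n,'mark',len(P),c.round(4),'r',np.hypot(*dd).round(4),'ang',np.degrees(np.arctan2(dd[1],dd[0])).round(1))
    m=(near<.033)&(Z>.099)&(Z<.113);v,u=np.nonzero(m);P=W[m][:,:2];c,a,s=pca(P.astype(float));print(n,'bar',len(P),c.round(4),a.round(1),s.round(4))
    vv=hsv[...,2]; w=m&(vv>110)&(hsv[...,1]<80)
    v,u=np.nonzero(w)
    if len(v):
        P=onplane(d,np.c_[u,v],.106)[:,:2];c=P.mean(0);dd=c-cx;print(n,'white',len(P),c.round(4),'r',np.hypot(*dd).round(4),'ang',np.degrees(np.arctan2(dd[1],dd[0])).round(1))
if __name__=='__main__':
    for n in('top','side'):
        knob(n)
        d=np.load(n+'.npz');W=world(d);Z=W[...,2];hsv=cv2.cvtColor(d['image'],cv2.COLOR_BGR2HSV)
        m=(np.hypot(W[...,0]-.5,W[...,1]-.15)<.19)&(Z>.01)&(Z<.026)&(hsv[...,1]<60)&(hsv[...,2]>100)
        m&=(W[...,1]>.05)
        nn,lab,st,ce=cv2.connectedComponentsWithStats(m.astype(np.uint8))
        r=cv2.minAreaRect(W[(lab>0)&(st[lab,4]>60)][:,:2].astype(np.float32)*1000);print('base',r)
        l=(np.hypot(W[...,0]-.5,W[...,1]-.15)<.13)&(Z>.062)&(Z<.098)&(hsv[...,1]<60)&(hsv[...,2]>110)
        c,a,s=pca(W[l][:,:2].astype(float));print('lever',l.sum(),c,a,s)
E
python3 an.py
```

```text
top mark 24 [ 0.5887 -0.1894] r 0.0393 ang 23.0
top bar 137 [ 0.5493 -0.2014] -88.5 [0.0139 0.0041]
top white 31 [ 0.55   -0.1923] r 0.0126 ang 101.5
base ((513.4188232421875, 183.91058349609375), (240.1838836669922, 120.55809783935547), 78.7332992553711)
lever 391 [0.50428214 0.14045139] -101.29639451595726 [0.03454348 0.00578434]
side mark 36 [ 0.5893 -0.1906] r 0.0394 ang 20.9
side bar 124 [ 0.5502 -0.2082] -87.7 [0.0144 0.004 ]
side white 39 [ 0.5505 -0.1935] r 0.0114 ang 99.9
base ((513.5515747070312, 184.06947326660156), (245.46888732910156, 120.4977798461914), 78.94662475585938)
lever 210 [0.50502911 0.13920453] -102.94406675483535 [0.03465501 0.00698426]
```

```bash
python3 - <<'E'
from h import *
from scipy.optimize import least_squares
for n in('top','side'):
    d=np.load(n+'.npz');W=world(d);im=d['image'];K=d['intrinsics']
    g=cv2.GaussianBlur(im,(0,0),.6).astype(float)
    # maximise mark response: for hypotheses of axis, project skirt disc(z=.074,r26): dark inside/bright ring outside
    gray=im.mean(2)
    Rm=R.from_rotvec(d['orientation']).as_matrix();p=d['position']
    def proj(X):
        rv=cv2.Rodrigues(Rm.T)[0];return cv2.projectPoints(X,rv,-Rm.T@p,K,np.array([float(d['k1']),0,0,0]))[0][:,0]
    th=np.linspace(0,2*np.pi,120,endpoint=False)
    best=[]
    for x in np.arange(.544,.559,.0005):
        for y in np.arange(-.212,-.197,.0005):
            s=0
            for r,z,w in((.024,.074,-1),(.0285,.0605,1)):
                X=np.c_[x+r*np.cos(th),y+r*np.sin(th),0*th+z]
                uv=proj(X).astype(np.float32)
                s+=w*cv2.remap(gray.astype(np.float32),uv[:,0:1],uv[:,1:2],1).mean()
            best.append((s,x,y))
    best.sort(reverse=True);b=np.array(best[:15]);print(n,b[0],b.mean(0))
    # panel rectangle corners
    hsv=cv2.cvtColor(im,cv2.COLOR_BGR2HSV)
    m=(np.abs(W[...,2]-.06)<.006)&(np.hypot(W[...,0]-.5525,W[...,1]+.2047)<.13)
    print(cv2.minAreaRect(W[m][:,:2].astype(np.float32)*1000))
    Q=W[(np.abs(W[...,2]-.106)<.006)&(np.hypot(W[...,0]-.5525,W[...,1]+.2047)<.035)]
    print('bar rect',cv2.minAreaRect(Q[:,:2].astype(np.float32)*1000),Q[:,2].mean())
E
```

```text
top [35.51724243  0.5465     -0.1995    ] [35.32579676  0.5468     -0.19973333]
((550.0899047851562, -202.0381622314453), (137.41136169433594, 157.88735961914062), 9.487970352172852)
bar rect ((550.7874145507812, -202.17623901367188), (15.018843650817871, 48.000492095947266), 0.6266313791275024) 0.10576874465005305
side [60.6905899  0.5485    -0.2105   ] [59.44829992  0.5487     -0.2103    ]
((549.5823974609375, -208.0477752685547), (135.6702117919922, 158.36305236816406), 9.269062995910645)
bar rect ((550.7075805664062, -205.98936462402344), (13.562522888183594, 49.06221389770508), 1.9222570657730103) 0.1053151886830638
```

```bash
cat >> h.py <<'E'
def down(a):
    a=np.radians(a);x=np.array([0,0,-1.]);y=np.array([np.cos(a),np.sin(a),0]);return R.from_matrix(np.c_[x,y,np.cross(x,y)]).as_rotvec()
E
python3 - <<'E'
from cell import manip,inverse_kinematics as ik
from h import *
print(R.from_rotvec(manip.state()['tcp_rot']).as_matrix().round(3))
for a in(2,-34,-69.5,-76,182,146,110.5,104):
    for z in (.078,.16): 
        q=ik([.551,-.204,z],down(a)); print(a,z,None if q is None else np.round(q,3))
for a in (-11.2,168.8):
  q=ik([.5175,.2127,.12],down(a)); print('pad',a,None if q is None else np.round(q,3))
E
```

```text
[[-0.     0.284 -0.959]
 [ 0.002 -0.959 -0.284]
 [-1.    -0.002 -0.   ]]
2 0.078 [-0.397  0.25   1.94  -0.     0.952 -0.432]
2 0.16 [-0.397  0.162  1.877 -0.     1.102 -0.432]
-34 0.078 [-0.397  0.25   1.94  -0.     0.952  0.196]
-34 0.16 [-0.397  0.162  1.877 -0.     1.102  0.196]
-69.5 0.078 [-0.397  0.25   1.94  -0.     0.952  0.816]
-69.5 0.16 [-0.397  0.162  1.877 -0.     1.102  0.816]
-76 0.078 [-0.397  0.25   1.94  -0.     0.952  0.929]
-76 0.16 [-0.397  0.162  1.877 -0.     1.102  0.929]
182 0.078 None
182 0.16 None
146 0.078 None
146 0.16 None
110.5 0.078 [-0.397  0.25   1.94   0.     0.952 -2.326]
110.5 0.16 [-0.397  0.162  1.877  0.     1.102 -2.326]
104 0.078 [-0.397  0.25   1.94   0.     0.952 -2.212]
104 0.16 [-0.397  0.162  1.877  0.     1.102 -2.212]
pad -11.2 [ 0.345  0.152  1.97  -0.     1.02   0.541]
pad 168.8 None
```

```bash
python3 - <<'E'
from cell import manip
from h import *
manip.move_pose([.551,-.204,.17],down(1.7))
manip.set_gripper(.05,force=15)
manip.move_linear([.551,-.204,.079],rate=.08)
s=manip.state();print(s['clock'],s['tool_pos'],s['contact_force'].round(2))
manip.set_gripper(0.0,force=15)
s=manip.state();print(s['clock'],s['tool_pos'],s['gripper_width'],s['contact_force'].round(2),s['moment'].round(3))
E
```

```text
4.1583 [ 0.55159891 -0.20424954  0.07975026] [ 0.11 -0.16  0.11]
4.7917 [ 0.54979084 -0.20401728  0.07903492] 0.014233737902263326 [-5.43 -0.84  5.21] [-0.129  0.807  0.077]
```

Gripped at a 14.2 mm width, which matches the bar. The x force says the axis lies about 1.5 mm lower in x, so I'll re-centre and then turn.

```bash
python3 - <<'E'
from cell import manip
from h import *
manip.move_linear([.5494,-.204,.079],rate=.02)
s=manip.state();print(s['clock'],s['tool_pos'],s['gripper_width'],s['contact_force'].round(2),s['moment'].round(3))
E
```

```text
5.0417 [ 0.54972689 -0.20403984  0.07909431] 0.013490639187849101 [ 0.1   0.09 -0.18] [-0.041 -0.058  0.078]
```

```bash
python3 - <<'E'
from cell import manip
from h import *
for a in np.linspace(1.7,-69.5,9)[1:]:
    manip.move_linear([.5495,-.204,.079],rate=.05,rot=down(a))
    s=manip.state();M=R.from_rotvec(s['tcp_rot']).as_matrix();print(round(s['clock'],2),a.round(1),np.degrees(np.arctan2(M[1,1],M[0,1])).round(2),s['tool_pos'].round(4),s['gripper_width'].round(4),s['contact_force'].round(1),s['moment'].round(3))
E
```

```text
Traceback (most recent call last):
AttributeError: 'float' object has no attribute 'round'
```

```bash
python3 - <<'E'
from cell import manip
from h import *
def pr(a):
    s=manip.state();M=R.from_rotvec(s['tcp_rot']).as_matrix();print(round(s['clock'],2),a,np.degrees(np.arctan2(M[1,1],M[0,1])),s['tool_pos'].round(4),round(float(s['gripper_width']),4),s['contact_force'].round(1),s['moment'].round(3))
pr('now')
for a in np.linspace(1.7,-69.5,9)[1:]:
    manip.move_linear([.5495,-.204,.079],rate=.05,rot=down(a)); pr(a)
E
```

```text
5.35 now -7.0440610369504775 [ 0.5498 -0.2041  0.0791] 0.0139 [-0.1  0.1  1. ] [-0.074 -0.061 -0.022]
5.6 -7.2 -7.1350488050907375 [ 0.5498 -0.204   0.0791] 0.0141 [ 0.2 -0.6  0.1] [-0.071 -0.105  0.012]
5.91 -16.1 -15.917437860769194 [ 0.5498 -0.2041  0.0791] 0.0138 [ 2.6 -1.1  0.4] [ 0.004 -0.236 -0.043]
6.22 -25.000000000000004 -24.741632897971193 [ 0.5499 -0.2041  0.0791] 0.0143 [ 1.6 -1.5  0.3] [-0.077 -0.337 -0.084]
6.53 -33.9 -33.6121020470415 [ 0.5499 -0.2041  0.0791] 0.0139 [ 3.7 -0.4 -1.5] [-0.145 -0.527 -0.017]
6.83 -42.8 -42.49374759503473 [ 0.55   -0.2042  0.0791] 0.0137 [ 3.6 -0.1 -2.3] [-0.125 -0.691 -0.054]
7.14 -51.7 -51.38936275010599 [ 0.55   -0.2042  0.0791] 0.0137 [ 5.4 -1.7 -2.5] [-0.15  -0.841 -0.092]
7.45 -60.6 -60.32286425979453 [ 0.55   -0.2042  0.0791] 0.0141 [ 4.5 -0.9 -3.1] [-0.296 -0.829 -0.02 ]
7.76 -69.5 -69.22425548374414 [ 0.5501 -0.2043  0.0791] 0.0141 [ 4.6 -0.4 -3.5] [-0.252 -0.881 -0.017]
```

```bash
cat > look.py <<'E'
import sys
from cell import manip,cams
from h import *
import an
for n in("side","top"):
    d=cap(cams,n); an.knob(n,np.array([.551,-.204]))
    im=d['image']; c=im[205:315,205:325] if n=='side' else im[150:260,280:400]
    cv2.imwrite(f'pics/{n}_{sys.argv[1]}.png',cv2.resize(c,(600,550),interpolation=cv2.INTER_CUBIC))
print(manip.state()['clock'])
E
python3 - <<'E'
from cell import manip
from h import *
manip.set_gripper(.05)
manip.move_linear([.5497,-.204,.17],rate=.12)
manip.move_pose([.45,0.02,.30],down(-11))
E
python3 look.py k1
```

```text
side mark 33 [ 0.5885 -0.1912] r 0.0396 ang 18.8
side bar 143 [ 0.5507 -0.2079] -159.7 [0.0139 0.0043]
side white 39 [ 0.5615 -0.2006] r 0.0111 ang 17.8
top mark 21 [ 0.5894 -0.1886] r 0.0414 ang 21.8
top bar 139 [ 0.5494 -0.2015] -158.4 [0.0137 0.0041]
top white 52 [ 0.5617 -0.1988] r 0.0118 ang 25.8
10.525
```

View pics/top_k1.png

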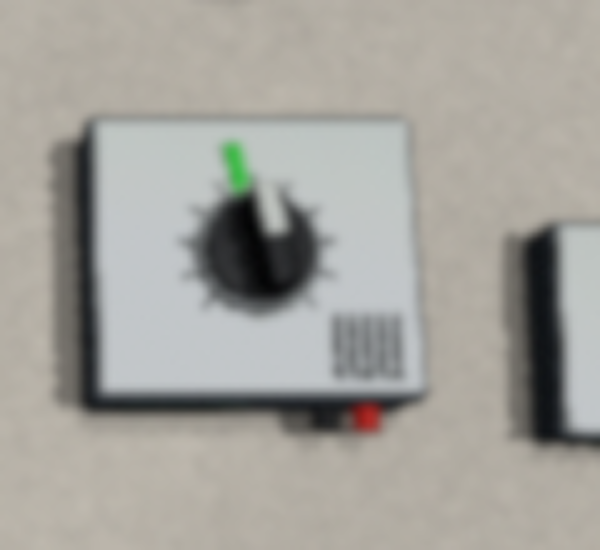

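View pics/side_k1.png

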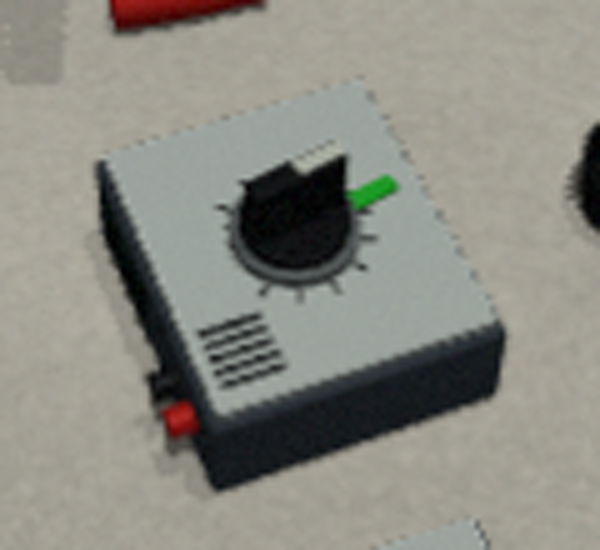

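The knob is released and the pointer sits close to the mark: white bar at (268,210) and green mark at (237,168) in the top crop. I'll check this more precisely by rectifying the panel plane, where the tick ring gives the axis centre directly, and by rectifying the bar-top plane.

```bash
cat > rect.py <<'E'
from h import *
def rect(d,z,c=(.551,-.204),half=.07,res=.00025,yaw=0):
    n=int(2*half/res);j=np.arange(n)*res-half
    X,Y=np.meshgrid(c[0]+j,c[1]-j)  # x right, y up
    P=np.c_[X.ravel(),Y.ravel(),np.full(X.size,z)]
    Rm=R.from_rotvec(d['orientation']).as_matrix()
    uv=cv2.projectPoints(P,cv2.Rodrigues(Rm.T)[0],-Rm.T@d['position'],d['intrinsics'],np.array([float(d['k1']),0,0,0]))[0][:,0].astype(np.float32).reshape(n,n,2)
    return cv2.remap(d['image'],uv[...,0],uv[...,1],cv2.INTER_CUBIC)
if __name__=='__main__':
  rows=[]
  for z in(.0605,.106):
    rows.append(np.hstack([cv2.resize(rect(np.load(n+'.npz'),z)[80:480,80:480],(300,300) ) for n in('top','side')]))
  cv2.imwrite('pics/rect1.png',np.vstack(rows))
E
python3 rect.py
```

```text
(no output)
```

View pics/rect1.png

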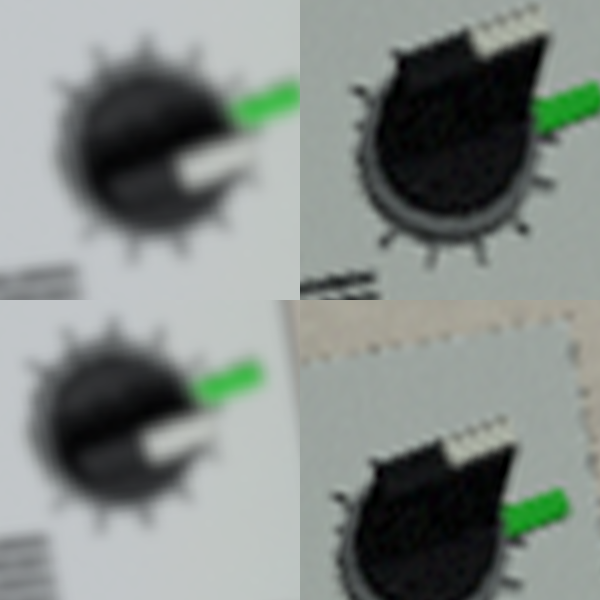

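```bash
cat > cmp.py <<'E'
from rect import *
def ticks(img,yaw,half=.07,res=.00025):
    g=cv2.cvtColor(img,cv2.COLOR_BGR2GRAY).astype(np.float32);g=cv2.GaussianBlur(g,(0,0),2)
    best=None
    for sp in (27.0,30.0):
        th=np.radians(yaw+np.arange(-135,135.1,sp))
        for dx in np.arange(-.006,.0061,.0005):
            for dy in np.arange(-.006,.0061,.0005):
                s=0
                for r in(.031,.033,.035):
                    for off,w in((0,-2),(sp/2,1),(-sp/2,1)):
                        t=th+np.radians(off);x=((dx+r*np.cos(t)+half)/res).astype(np.float32);y=((-(dy+r*np.sin(t))+half)/res).astype(np.float32)
                        val=cv2.remap(g,x[None],y[None],1)[0]; s+=w*np.clip(val,90,None).mean()
                if best is None or s>best[0]: best=(s,sp,dx,dy)
    return best
for n in('top','side'):
    d=np.load(n+'.npz');a=rect(d,.0605);b=rect(d,.106)
    h=cv2.cvtColor(a,cv2.COLOR_BGR2HSV);m=((h[...,0]>40)&(h[...,0]<80)&(h[...,1]>90))
    v,u=np.nonzero(m);P=np.c_[u,-v]*.25;c,ang,s=pca(P);print(n,'mark ang',ang%180,s*np.sqrt(12),len(P)/16, (c+[-70,70])/1000+[.551,-.204])
    mc=(c+[-70,70])/1000
    h=cv2.cvtColor(b,cv2.COLOR_BGR2HSV);U,V=np.meshgrid(np.arange(560),np.arange(560))
    m=(h[...,2]>(140 if n=='side' else 150))&(h[...,1]<70)&(np.hypot(U-280,V-280)<102)
    nn,lab,st,ce=cv2.connectedComponentsWithStats(m.astype(np.uint8))
    for i in range(1,nn):
        if st[i,4]<300: continue
        v,u=np.nonzero(lab==i);c,ang,s=pca(np.c_[u,-v]*.25);print('  white',ang%180,s*np.sqrt(12),st[i,4]/16,(c+[-70,70]))
    t=ticks(a,9.4);dd=mc-np.array(t[2:]);print('  ticks',t,'mark about centre r',np.hypot(*dd),np.degrees(np.arctan2(dd[1],dd[0])))
E
python3 cmp.py
```

```text
top mark ang 19.438533961781673 [22.21489687  7.54257002] 171.9375 [ 0.59009515 -0.1889004 ]
  white 59.71603779629764 [43.1953073  23.27578309] 571.5625 [12.17446692 -6.73138327]
  ticks (np.float32(159.11084), 27.0, np.float64(-0.0009999999999999957), np.float64(0.0005000000000000056)) mark about centre r 0.042670471698053374 20.007772541772134
side mark ang 5.287833918166399 [71.4814989  19.34943892] 429.5625 [ 0.57636349 -0.18994798]
  white 174.49757482607336 [46.41759167 26.65825708] 1028.9375 [ 0.31306566 10.16171111]
  ticks (np.float32(205.08234), 27.0, np.float64(-0.0004999999999999952), np.float64(-0.0019999999999999966)) mark about centre r 0.030439894522726094 31.825553003092452
```

```bash
sed -i 's/(h\[...,1\]>90))/(h[...,1]>130))/; s/h\[...,1\]<70)&(np.hypot(U-280,V-280)<102)/h[...,1]<70)\&BM/' cmp.py
sed -i 's/^    nn,lab/    nn,lab/; s/^    m=(h\[...,2\]>(140/    cz=(np.array([61,-2.3]) if n=="top" else np.array([61,2]));BM=(np.abs((U*.25-70+551-W0[n][0])*np.cos(np.radians(20.8))+(-(V*.25)+70-204-W0[n][1])*np.sin(np.radians(20.8)))<22)\&(np.abs(-(U*.25-70+551-W0[n][0])*np.sin(np.radians(20.8))+(-(V*.25)+70-204-W0[n][1])*np.cos(np.radians(20.8)))<6)\n    m=(h[...,2]>(140/' cmp.py
sed -i '1a W0={"top":(550.8,-203),"side":(550.7,-205.5)}' cmp.py
python3 cmp.py
python3 - <<'E'
from rect import *
rows=[]
for z in (.0605,.106):
    L=[]
    for n in('top','side'):
        a=rect(np.load(n+'.npz'),z,c=(.565,-.2),half=.04,res=.0001333)
        L.append(cv2.resize(a,(400,300*400//300))[50:350])
    rows.append(np.hstack(L))
cv2.imwrite('pics/rect2.png',np.vstack(rows))
E
```

```text
top mark ang 20.363221133661625 [17.95474037  4.76071906] 86.8125 [ 0.59061681 -0.18859971]
  white 17.732286641139126 [21.57972589  8.34752568] 177.8125 [11.12293497  4.46212654]
  ticks (np.float32(159.11084), 27.0, np.float64(-0.0009999999999999957), np.float64(0.0005000000000000056)) mark about centre r 0.04326365552738816 20.14557589837477
side mark ang 2.7652216118333937 [60.21000661 17.50383   ] 289.6875 [ 0.58205264 -0.18955707]
  white 19.779800815941115 [21.7740915   8.63232688] 176.375 [9.67762225 3.6420978 ]
  ticks (np.float32(205.08234), 27.0, np.float64(-0.0004999999999999952), np.float64(-0.0019999999999999966)) mark about centre r 0.03558004161208642 27.525236592437746
```

View pics/rect2.png

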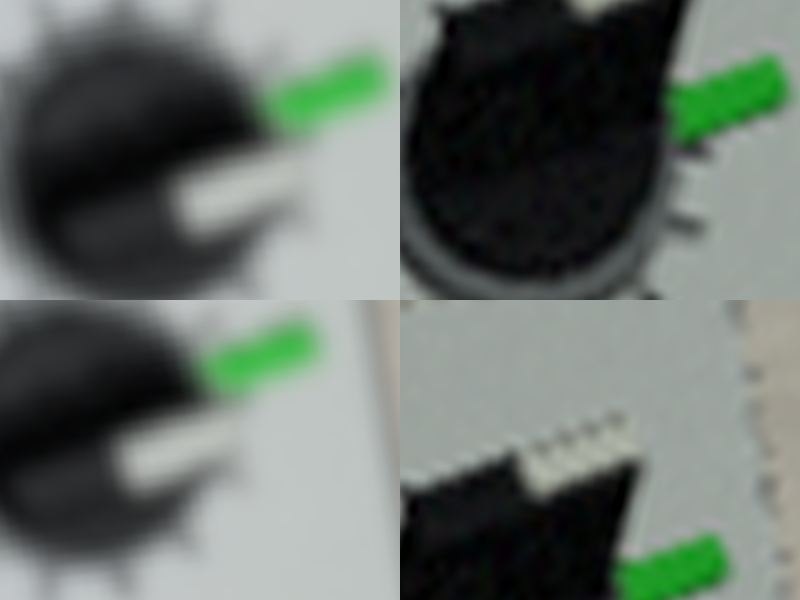

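```bash
sed -i 's/(h\[...,1\]>130))/(h[...,1]>120)\&(h[...,2]>90))/' cmp.py; python3 cmp.py
```

```text
top mark ang 20.14113164983854 [19.04606631  5.53000093] 107.25 [ 0.59048295 -0.18869814]
  white 17.732286641139126 [21.57972589  8.34752568] 177.8125 [11.12293497  4.46212654]
  ticks (np.float32(159.11084), 27.0, np.float64(-0.0009999999999999957), np.float64(0.0005000000000000056)) mark about centre r 0.04310411593272761 20.084030971926857
side mark ang 21.026414321907538 [23.36309434  9.82629858] 230.8125 [ 0.59010107 -0.18985818]
  white 19.779800815941115 [21.7740915   8.63232688] 176.375 [9.67762225 3.6420978 ]
  ticks (np.float32(205.08234), 27.0, np.float64(-0.0004999999999999952), np.float64(-0.0019999999999999966)) mark about centre r 0.04276450797187713 22.176338132788995
```

Three of the estimates agree: mark direction 20.1° and 22.2° about the tick-ring centre, 20.1° and 21.0° from the patch's own axis, and bar at 20.8° when released. The white stripe's own axis reads a bit lower (17.7° and 19.8°), but that mask is clipped by the bright panel. Now the lever.

```bash
cat > jig.py <<'E'
from h import *
yaw=np.radians(78.8);u=np.array([np.cos(yaw),np.sin(yaw)])
def hz(phi):
    b=.2-phi
    return 130e-3*np.cos(b)-16e-3*np.sin(b), .065+130e-3*np.sin(b)+16e-3*np.cos(b)
pad0=np.array([.5172,.2126])
def pos(phi,dz=0):
    h,z=hz(phi);h0=hz(0)[0];return np.r_[pad0+u*(h-h0),z+dz]
def pr(manip,t):
    s=manip.state();print(round(s['clock'],2),t,s['tool_pos'].round(4),s['contact_force'].round(1))
E
python3 - <<'E'
from cell import manip
from jig import *
manip.set_gripper(0,force=20)
manip.move_pose(pos(0,.06),down(-11.2))
manip.move_linear(pos(0,.008),rate=.1); pr(manip,'above')
manip.move_linear(pos(0,.0),rate=.02); pr(manip,0)
for p in(.04,.08,.12):
    manip.move_linear(pos(p),rate=.03); pr(manip,p)
E
```

```text
12.98 above [0.5176 0.2124 0.1149] [ 0.3 -0.  -0.4]
13.53 0 [0.5179 0.2131 0.1073] [1.1 2.8 3.3]
13.86 0.04 [0.518  0.2145 0.1017] [1.5 1.4 3.5]
14.18 0.08 [0.5182 0.2157 0.0968] [1.  1.7 5.9]
14.51 0.12 [0.5185 0.2168 0.0918] [0.8 1.9 4.9]
```

```bash
python3 - <<'E'
from cell import manip,cams
from jig import *
for p in(.16,.2):
    manip.move_linear(pos(p),rate=.02); pr(manip,p)
manip.dwell(.5);pr(manip,'hold')
L=[]
for n,b in(("side",(195,255,95,155)),("top",(105,185,140,200))):
    d=cap(cams,n);im=d['image'];L.append(cv2.resize(im[b[2]:b[3],b[0]:b[1]],(400,400),interpolation=cv2.INTER_CUBIC))
    cv2.imwrite(f'pics/full_{n}2.png',im)
cv2.imwrite('pics/jig2.png',np.hstack(L))
pr(manip,'hold')
E
```

```text
14.92 0.16 [0.5186 0.2177 0.0868] [0.4 1.7 5.9]
15.32 0.2 [0.5188 0.2184 0.0818] [0.1 1.8 6.4]
15.82 hold [0.5188 0.2184 0.0819] [0.8 1.6 7. ]
15.93 hold [0.5188 0.2184 0.0819] [-0.5  1.4  7.7]
```

View pics/jig2.png

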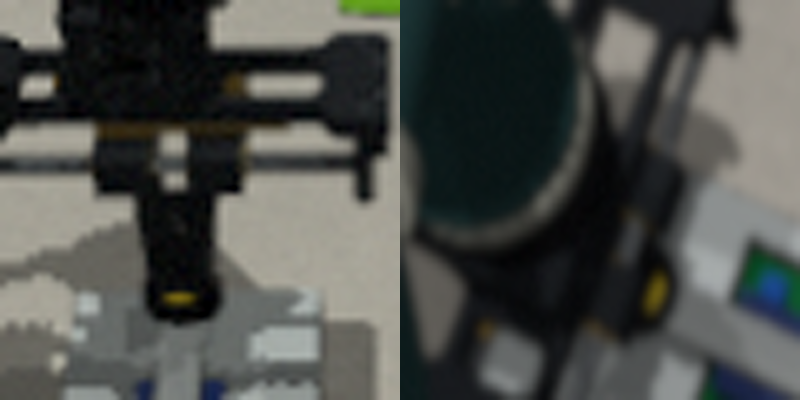

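View pics/full_side2.png

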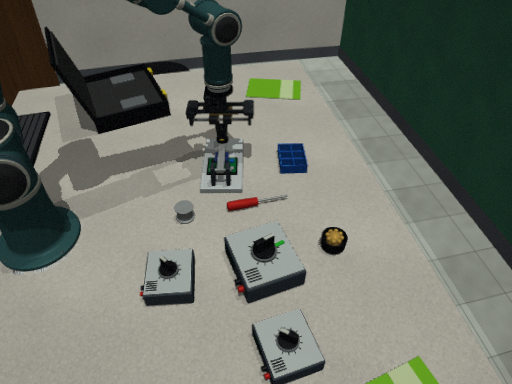

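View pics/full_top2.png

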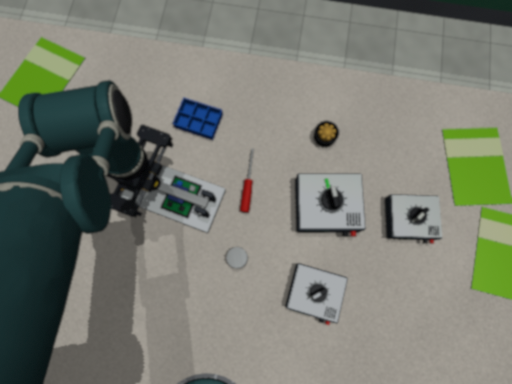

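The pad is under the closed fingertips, at side crop (180,297), and the loose items are where they were. The needle and scale plate are hidden behind the gripper, so I'll check the lever's slope from depth and then hand in.

```bash
python3 - <<'E'
from jig import *
piv=pad0-u*hz(0)[0]
for n in('side','top'):
    d=np.load(n+'.npz');W=world(d);q=W[...,:2]-piv
    s=q@u;t=q@np.array([-u[1],u[0]])
    for lo,hi in((.02,.05),(.05,.08),(.08,.105)):
        m=(np.abs(t)<.006)&(s>lo)&(s<hi)&(W[...,2]>.04)&(W[...,2]<.12)
        if m.sum()>4: print(n,lo,hi,m.sum(),np.median(W[m][:,2]).round(4))
E
python3 - <<'E'
from cell import manip,order
from jig import *
pr(manip,'final');order.close_job()
E
```

```text
side 0.02 0.05 31 0.0715
side 0.05 0.08 27 0.0715
side 0.08 0.105 22 0.0715
top 0.02 0.05 64 0.0712
top 0.05 0.08 63 0.0713
top 0.08 0.105 51 0.0718
15.93 final [0.5188 0.2184 0.0819] [-0.5  1.4  7.7]
the job is handed in; nothing more can be done
```

I turned the knob to the green mark and let go. I then pressed the lever to mid-green and handed in at 15.9 s, still holding it.

- **Knob:** I used the largest console, the only one with a green mark. The bar stood at 20.8° when I released it. The mark measured 20.1–22.2° across both cameras, so the pointer is within about 1.5° of it. The white stripe's own axis read lower, at 17.7° and 19.8°. I trusted that less because the stripe's mask runs into the bright panel.
- **Lever:** The fingertips are at z = 81.9 mm, which puts the lever at about 0.193 rad (green is 0.155–0.245). The push of 7.7 N fits the spring. Both cameras show the lever level, its top at about 71.5 mm along its length. It approached slowly from above, so it never came near the red band.
- **Not checked directly:** The gripper hid the needle and scale plate, so the needle's position is inferred from lever height, force and slope.
- **Other items:** The screwdriver, solder reel, tip cleaner and parts tray looked unmoved in the last pictures; I compared them only by eye.

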